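# Open the soap refill bottle in the service bay

### The job

In the steel refill rack, swing the keeper bar fully shut into its detent so that it lies over the shoulder of the bottle in the service bay. Then take the blue cap off that bottle: nobody knows whether its thread is right or left handed, so try it both ways until it comes free, keep the bar shut and the bottle seated, and lift the cap straight off. Finish still holding the cap, upright and still, about 10 cm above its bottle; leave the other bottle and everything else where it is.

Things in the scene. Friction and masses are not known exactly. Their poses are not given: they have to be found in the camera images.
- rack: steel rack, 115 mm (its x) by 300 mm (its y), fixed to the worktop; origin at the centre of its underside, z up. Two square bays 130 mm apart along its y, walls to 43 mm high, each with a square bottle standing in it on the 8 mm thick floor. The service bay, on its -y side, has the keeper bar; the store bay, on its +y side, has none
- service_bay (a point): centre of the service bay's floor, under the axis of the bottle that is to be opened
- keeper (a joint): keeper bar angle: 0 is fully shut (end stop, bar along the rack's y), growing to 1.4 rad as it swings open to the rack's -x side. A sprung ball is the detent: the bar rides over it from about 0.2 to 0.05 rad with some 3 to 6 N at the knob, then stays shut (a tug on the bottle over 30 N may spring it). Elsewhere it moves lightly and stays put. Bar 10 mm square, top 116 mm above the worktop, 3 mm over the bottle's shoulder
- keeper_hinge (a point): upright hinge axis of the bar, at the height of the bar's middle (111 mm). From the hinge, at angle q, the knob lies 125 mm away in the direction (-sin q, -cos q) of the rack's x, y
- keeper_knob (a point): middle of the upright red knob on the free end of the bar: 18 mm across, 36 mm high, from 116 to 152 mm above the worktop; push or pinch it
- cap_a_center (a point): centre of the blue ribbed cap of bottle_a: 40 mm across, 48 mm high, the point 24 mm below its top and 24 mm above its lower rim, which sits 4 mm above the bottle's flat shoulder. The two caps look alike and are round outside, so nothing shows which hand the thread is. About 50 g, bears a firm grip
- cap_b_center (a point): centre of the blue ribbed cap of bottle_b: 40 mm across, 48 mm high, the point 24 mm below its top and 24 mm above its lower rim, which sits 4 mm above the bottle's flat shoulder. The two caps look alike and are round outside, so nothing shows which hand the thread is. About 50 g, bears a firm grip
- cap_a: the same cap_a; origin at the centre of its lower rim, z up along its axis. Coarse lugged thread of unknown hand: turned one way it is blocked by a hard stop after 5 to 15 degrees; the other way it runs easily, is free to lift straight off from about 65 degrees, and may be turned on to about 110. Until then it lifts only 2 mm, then the bottle 3 mm up to the bar. The two bottles have opposite hands
- cap_b: the same cap_b; origin at the centre of its lower rim, z up along its axis. Coarse lugged thread of unknown hand: turned one way it is blocked by a hard stop after 5 to 15 degrees; the other way it runs easily, is free to lift straight off from about 65 degrees, and may be turned on to about 110. Until then it lifts only 2 mm, then the bottle 3 mm up to the bar. The two bottles have opposite hands
- bottle_a_mid (a point): white square bottle, 64 by 64 mm, flat shoulder 95 mm above its base, loose in its bay with 1 mm play, 0.5 to 0.9 kg; the point is on its axis, half-way up to the shoulder. It stands in either bay; the bottle in the service bay is the one to open
- bottle_b_mid (a point): the other bottle, just like bottle_a, in the other bay
- bottle_a: the same bottle_a; origin at the centre of its base, z up
- bottle_b: the same bottle_b; origin at the centre of its base, z up
- mug: white mug, 80 mm wide, 90 mm high, to the left, nearer the arm; leave alone
- caddy: green jar with steel lid, 90 mm wide, 110 mm high, to the right of the rack; leave alone
- beaker: orange beaker, 72 mm wide, 100 mm high, to the left of the rack; leave alone
- spoon: steel teaspoon, 150 mm long, lying to the right, nearer the arm; leave alone
- pump: pale blue pump bottle, 60 mm wide, 160 mm high, to the right of the rack; leave alone
There are look-alikes about, which are no part of the job. Leave any orange or pink look-alike of the cap_a alone.

How it is judged:
By the outcome, as a careful person would: the job done as asked, in the order asked, and still so for the second after the job is handed in, while the arm keeps its last pose, push and grip.
It also fails if it takes over 67 s, if anything falls off the work surface, if the arm or the gripper's body presses on something with over 40 N, if the wrist force passes 120 N, or if a joint passes its speed limit or range.

### The arm

A 7-joint arm with a two-finger parallel gripper is mounted at the origin on the work surface. World frame = base frame: x ahead of the robot, y to its left, z up, the work surface at z = 0. Lengths are in m, angles in degrees, forces in N, time in s.
With the tool pointing down it reaches from about 0.35 to 0.9 m from the base axis. Payload 19.9 kg.
Tool frame: the origin (TCP) lies at the very end of the fingers, on their centre line; the grasp point (between the pads) lies 19 mm behind it; z points along the fingers, x is the direction in which the jaws open and shut, and the axes are right-handed (so a half turn about z gives the same grasp; the last joint's range is limited). The gripper opens to 85 mm and grips with 20 to 120 N. Pads are 22 mm wide; open, the fingers measure 114 mm over their backs; the gripper's body (76 mm by 85 mm) begins 54 mm behind the grasp point. The pads swing forward as they close: fully open they stand 13 mm farther back than shut.
Start: joints at [-79.498, 23.915, -0.59, 92.452, 0.269, 63.638, -3.037], TCP at [0.139, 0.609, 0.231] pointing down, gripper open.
Joint ranges: [-161.28, 161.28], [-22.2, 115.67], [-73.04, 71.86], [3.21, 147.25], [-68.34, 248.33], [10.77, 114.83], [-161.83, 161.83]. Speed limits (degrees/s): [108.29, 108.29, 136.94, 136.94, 172.46, 172.46, 172.46].

### API

Orientations are given as [roll, pitch, yaw] about the fixed x, y, z axes, in that order (R = Rz(yaw) Ry(pitch) Rx(roll)).
In Python, from bench import sense, snapshot, camera_info, sign_off gives the robot as it stands.
- The arm moves only by the shell command python3 -m jog 'ROWS'. ROWS is JSON, a list of rows, each a list of 3 entries, a list of its own where there are three numbers: the turn, a rotation vector about the world's x, y, z in units of 5 degrees (1.0 is 5 degrees), then the shift along the world's x, y, z in units of 25 mm (1.0 is 25 mm), then the gripper command: -1 is fully open, 1 is shut, values between are in proportion. A call has 1 to 20 rows; each row is the pose to reach, as a shift and turn from the pose measured when the call began; what a row does not reach only later rows make up. A row lasts 1/10 s, in which the tool goes at most 50 mm and 8.59 degrees, less where a joint would pass 70% of its speed; a pose out of reach is approached as far as the arm can. A call with a gripper value outside its range is refused whole. The fingers move at their own pace and stop on an object; the grip force is fixed at half the most. Time passes only in rows, so rows that repeat a pose let the fingers close. It gives the time, the measured TCP pose, the force and the opening at its end, in the units of the state.
- sense(): the state, without advancing time (a new reading comes with each control period).
- snapshot(name): name is "scene" or "side" or "wrist"; returns the picture (420x560x3 uint8, red, green, blue); there is no depth.
- camera_info(name): a dict with "intrinsics" (3x3 intrinsics, pixels), "k1" (the pictures are not rectified: a ray, as slopes to the right and down, at radius r is drawn at 1 + k1 r^2 times it, then the intrinsics apply), "R" (3x3) and "t" (3): a world point X has camera coordinates R X + t; the wrist camera has in their place "mount" (4x4, takes a point from camera to tool coordinates, whose origin is the TCP and whose axes are the tool frame's). Camera axes: x right, y down, z forward; pixel columns grow to the right and rows downward; lengths in m; the calibration is good to about 2 mm. A picture is of the moment at which its call begins: read the wrist's pose just before it. camera_info takes no time and is no camera call.
- sign_off(): hands the job in, once; it reports no verdict.
The state is a dict: "t": time; "qpos": joint angles; "joint_vel": joint speeds; "tau": joint torques, N m; "tool_pos": TCP position; "eef_rot": TCP orientation; "ft_force": force on the tool from outside, world axes, zero at the start; "moment": the same for the moment, N m; "opening": finger opening in m.
Only numpy, scipy, OpenCV 4.12 (cv2) and the standard library are available. Lean on these libraries where they do the work, as an engineer would, in place of code of your own. Each camera call takes 0.05 s, during which the arm holds its last target.

## Working session

There is one attempt and no reset: what is moved stays moved. The work goes in short steps, Python scripts to look and compute and a shell command to move; the robot and the scene stay as the last step left them, time stands still between calls to the robot, and variables do not carry over. Pictures are saved under pics/ and viewed, and the job is handed in when it is done.

```bash
ls; mkdir -p pics; python3 - <<'E'
from bench import *
import cv2,json
s=sense();print(s)
for n in("scene","side","wrist"):
    cv2.imwrite(f"pics/{n}0.png",snapshot(n)[:,:,::-1]); print(n,camera_info(n))
E
```

```text
pics
{'t': 0.0, 'qpos': array([-79.49733889,  23.94852981,  -0.58802452,  92.48692569,
         0.27049911,  63.6373398 ,  -3.0403888 ]), 'joint_vel': array([-0.03145813, -0.04015615, -0.05328725,  0.04720738,  0.10528471,
       -0.0326848 , -0.00353639]), 'tau': array([ 5.74641017e-04, -8.64423895e+01,  6.78696390e-01, -4.34916544e+01,
        1.90876139e-02,  7.33442983e-03,  1.29855448e-05]), 'tool_pos': array([0.13928353, 0.6089168 , 0.23064483]), 'eef_rot': array([1.79992684e+02, 7.11408976e-02, 7.71147665e+01]), 'ft_force': array([-0.07043178,  0.3497306 , -0.15274136]), 'moment': array([-0.04811604,  0.00995997, -0.00762018]), 'opening': 0.08534893561341024}
scene {'intrinsics': array([[525.45241118,   0.        , 286.41313721],
       [  0.        , 525.45241118, 202.22975108],
       [  0.        ,   0.        ,   1.        ]]), 'k1': -0.07649903631744719, 'R': array([[ 0.59753572,  0.80168943, -0.01565606],
       [ 0.61942522, -0.47390855, -0.62587784],
       [-0.5091792 ,  0.36428661, -0.77976395]]), 't': array([-0.30722102, -0.21223181,  1.89557973])}
side {'intrinsics
[... 243 characters left out ...]
  [-0.41791822, -0.37122574, -0.82917779],
       [ 0.59621369,  0.57658529, -0.55863998]]), 't': array([-0.31313363,  0.31361083,  1.01322734])}
wrist {'intrinsics': array([[330.79602596,   0.        , 280.21686611],
       [  0.        , 330.79602596, 204.79342464],
       [  0.        ,   0.        ,   1.        ]]), 'k1': -0.03880263672290875, 'mount': array([[ 9.99999828e-01,  5.79908603e-04,  8.77542202e-05,
         1.55410789e-04],
       [-5.79916849e-04,  9.55254852e-01,  2.95783419e-01,
        -7.56102564e-02],
       [ 8.76997044e-05, -2.95783419e-01,  9.55255024e-01,
        -1.43420665e-01],
       [ 0.00000000e+00,  0.00000000e+00,  0.00000000e+00,
         1.00000000e+00]])}
```

View pics/scene0.png

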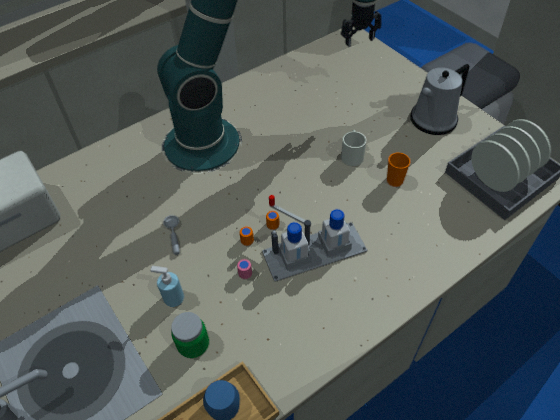

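View pics/side0.png

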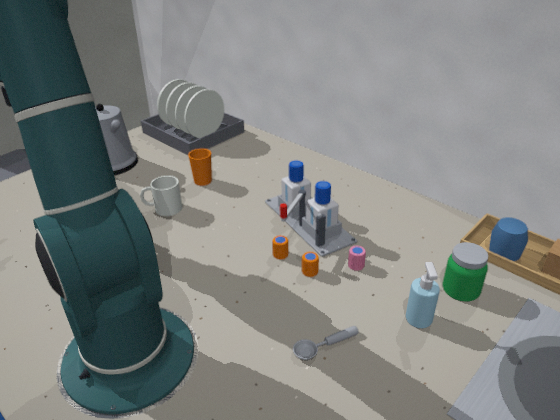

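View pics/wrist0.png

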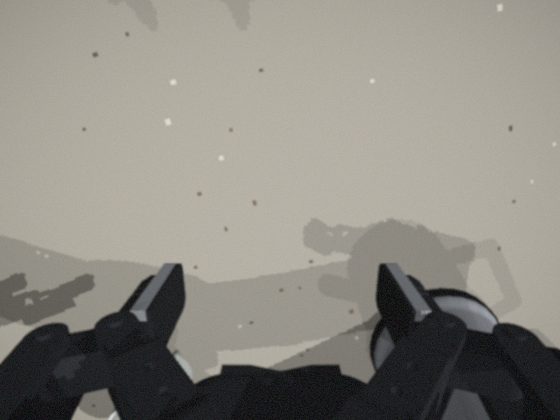

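The scene view shows the blue caps at about (294,230) and (337,216), the red knob at about (271,200), and the hinge post near (308,224). The side view shows the caps at (323,193) and (296,172) and the knob at (284,211). I'll segment and triangulate.

```bash
cat > h.py <<'E'
import cv2,numpy as np
from bench import *
def und(n,uv,ci=None):
    ci=ci or camera_info(n);K=ci['intrinsics'];k=ci['k1']
    d=np.array([(uv[0]-K[0,2])/K[0,0],(uv[1]-K[1,2])/K[1,1]]);p=d.copy()
    for _ in range(30): p=d/(1+k*(p@p))
    return np.array([p[0],p[1],1.0]),ci
def ray(n,uv,pose=None):
    d,ci=und(n,uv)
    if n=='wrist':
        from scipy.spatial.transform import Rotation as Ro
        tp,er=pose;R=Ro.from_euler('xyz',er,degrees=True).as_matrix();M=ci['mount']
        return R@M[:3,3]+tp, R@M[:3,:3]@d
    R=ci['R'];return -R.T@ci['t'],R.T@d
def plane(n,uv,z,pose=None):
    o,d=ray(n,uv,pose);return o+d*(z-o[2])/d[2]
def tri(a,b):
    A=np.zeros((3,3));y=np.zeros(3)
    for o,d in(a,b):
        d=d/np.linalg.norm(d);P=np.eye(3)-np.outer(d,d);A+=P;y+=P@o
    X=np.linalg.solve(A,y)
    r=[np.linalg.norm(np.cross(X-o,d/np.linalg.norm(d))) for o,d in(a,b)]
    return X,r
def proj(n,X):
    ci=camera_info(n);c=ci['R']@X+ci['t'];p=c[:2]/c[2];p=p*(1+ci['k1']*(p@p));return ci['intrinsics'][:2,:2]@p+ci['intrinsics'][:2,2]
def blobs(im,lo,hi,amin=15):
    h=cv2.cvtColor(im,cv2.COLOR_RGB2HSV);m=cv2.inRange(h,lo,hi)
    n,l,s,c=cv2.connectedComponentsWithStats(m)
    return [(s[i].tolist(),c[i].round(1).tolist()) for i in range(1,n) if s[i,4]>=amin]
E
python3 - <<'E'
from h import *
S={n:cv2.imread(f'pics/{n}0.png')[:,:,::-1].copy() for n in('scene','side')}
for n in S:
    print(n)
    for b in blobs(S[n],(110,150,60),(130,255,255)): print(' blue',b)
    for b in blobs(S[n],(0,180,60),(4,255,255))+blobs(S[n],(176,180,60),(180,255,255)): print(' red',b)
c=S['scene'][185:285,240:390];cv2.imwrite('pics/cs.png',cv2.resize(c,None,fx=5,fy=5,interpolation=2)[:,:,::-1])
c=S['side'][150:270,250:370];cv2.imwrite('pics/cd.png',cv2.resize(c,None,fx=5,fy=5,interpolation=2)[:,:,::-1])
E
```

```text
scene
 blue ([288, 232, 13, 11, 46], [294.5, 237.8])
 red ([269, 195, 5, 11, 41], [271.1, 199.7])
side
 blue ([293, 166, 10, 9, 26], [297.9, 169.6])
 blue ([291, 176, 8, 6, 20], [294.6, 179.2])
 blue ([316, 189, 14, 8, 39], [322.4, 191.9])
 blue ([316, 197, 6, 7, 16], [318.6, 200.2])
 blue ([323, 196, 7, 8, 23], [326.5, 199.9])
 red ([281, 204, 6, 14, 71], [283.4, 210.2])
```

View pics/cs.png

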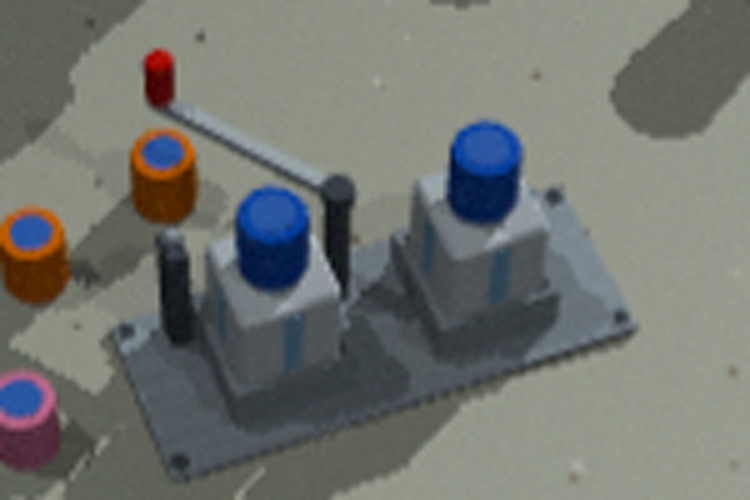

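View pics/cd.png

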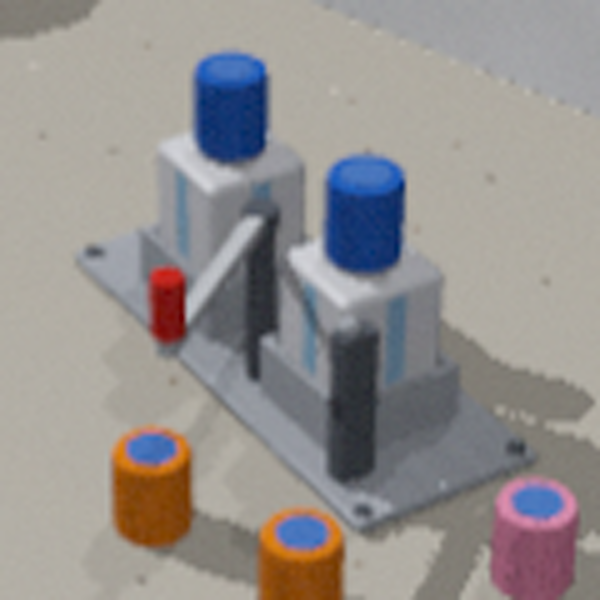

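```bash
python3 - <<'E'
from h import *
S={n:cv2.imread(f'pics/{n}0.png')[:,:,::-1].copy() for n in('scene','side')}
R={}
for n in S:
    for b in blobs(S[n],(104,130,50),(130,255,255),60): print(n,b)
def bc(n,box,lo=(104,130,50),hi=(130,255,255)):
    x0,y0,x1,y1=box;h=cv2.cvtColor(S[n][y0:y1,x0:x1],cv2.COLOR_RGB2HSV);m=cv2.inRange(h,lo,hi);ys,xs=np.nonzero(m);return np.array([(xs.min()+xs.max())/2+x0,(ys.min()+ys.max())/2+y0])
P={}
for k,a,b in(('serv',(285,219,305,245),(313,178,333,206)),('store',(326,206,348,232),(286,158,306,184))):
    P[k],r=tri(ray('scene',bc('scene',a)),ray('side',bc('side',b)));print(k,P[k],r)
P['knob'],r=tri(ray('scene',(271.3,200.2)),ray('side',(283.4,210.5)));print('knob',P['knob'],r)
P['hinge'],r=tri(ray('scene',(307.4,222.4)),ray('side',(302.4,192.8)));print('hinge',P['hinge'],r)
d=(P['store']-P['serv'])[:2];print('d',np.linalg.norm(d),'rack yaw',np.degrees(np.arctan2(-d[0],d[1])))
y=d/np.linalg.norm(d);x=np.array([y[1],-y[0]]);
v=(P['knob']-P['hinge'])[:2];print('bar',np.linalg.norm(v),'q',np.degrees(np.arctan2(-v@x,-v@y)), 'x',x,'y',y)
h=(P['hinge']-P['serv'])[:2];print('hinge in rack',h@x,h@y)
# rack corners on plane z=8mm
C={k:plane('scene',np.array(u)/5+[240,185],.008) for k,u in dict(bl=(125,330),tl=(553,195),tr=(622,318),br=(180,462)).items()}
for k in C: print(k,C[k])
C2={k:plane('side',np.array(u)/5+[250,150],.008) for k,u in dict(tl=(94,251),bl=(364,511),br=(515,447)).items()}
for k in C2: print(k,C2[k])
E
```

```text
scene ([375, 0, 119, 67, 3767], [418.7, 32.7])
scene ([346, 206, 214, 214, 19992], [491.4, 353.9])
scene ([330, 209, 14, 21, 238], [336.2, 219.0])
scene ([287, 222, 15, 21, 250], [293.9, 232.1])
scene ([204, 380, 35, 40, 1038], [221.2, 399.3])
side ([289, 161, 14, 21, 267], [295.8, 170.9])
side ([315, 182, 16, 22, 306], [322.5, 192.4])
side ([490, 218, 37, 43, 871], [508.6, 239.8])
serv [ 0.58997714 -0.0279347   0.13014696] [np.float64(0.0010733187674349131), np.float64(0.001073318767435056)]
store [0.62699439 0.09783757 0.12926614] [np.float64(0.000683409776613527), np.float64(0.000683409776613546)]
knob [ 0.45941972 -0.01262641  0.13397348] [np.float64(0.0005426927788781729), np.float64(0.00054269277887811)]
hinge [0.57664434 0.0302014  0.111864  ] [np.float64(0.002348259729445731), np.float64(0.0023482597294457114)]
d 0.13110660166433782 rack yaw -16.400187502627226
bar 0.12480317020005945 q 53.53012151833376 x [ 0.95931305 -0.2823446 ] y [0.2823446  0.95931305]
hinge in rack -0.02920475399156357 0.05200628009028435
bl [ 0.52267751 -0.08716329  0.008     ]
tl [0.60314645 0.1855287  0.008     ]
tr [0.69868069 0.15785342 0.008     ]
br [ 0.61749512 -0.11483234  0.008     ]
tl [0.6015269 0.1808527 0.008    ]
bl [ 0.52096833 -0.09087992  0.008     ]
br [ 0.61514127 -0.11686288  0.008     ]
```

Positions are consistent: cap z is 130 mm, bay spacing 131 mm, bar length 125 mm, and the bar is open by about 53°. I'm moving to above the knob with the jaws aligned to the rack's x axis.

```bash
python3 -m jog '[[[0,0,-2],[3,-2,2],-1],[[0,0,-4],[6,-4.3,2],-1],[[0,0,-4],[6,-4.3,2],-1],[[0,0,-4],[6,-4.3,2],-1],[[0,0,-9],[11,-10.5,2],-1],[[0,0,-9],[11,-10.5,2],-1],[[0,0,-9],[11,-10.5,2],-1],[[0,0,-9],[11,-10.5,2],-1],[[0,0,-14],[13.2,-17.5,2],-1],[[0,0,-14],[13.2,-17.5,2],-1],[[0,0,-14],[13.2,-17.5,2],-1],[[0,0,-14],[13.2,-17.5,2],-1],[[0,0,-18.7],[12.8,-24.9,2],-1],[[0,0,-18.7],[12.8,-24.9,2],-1],[[0,0,-18.7],[12.8,-24.9,2],-1],[[0,0,-18.7],[12.8,-24.9,2],-1],[[0,0,-18.7],[12.8,-24.9,2],-1],[[0,0,-18.7],[12.8,-24.9,2],-1],[[0,0,-18.7],[12.8,-24.9,2],-1],[[0,0,-18.7],[12.8,-24.9,2],-1]]'; python3 - <<'E'
from h import *
s=sense();print(s['t'],s['tool_pos'],s['eef_rot'],s['qpos'],s['ft_force'])
im=snapshot('wrist');cv2.imwrite('pics/w1.png',im[:,:,::-1])
p=(s['tool_pos'],s['eef_rot'])
for nm,lo,hi in(('blue',(104,130,50),(130,255,255)),('red',(0,180,60),(4,255,255))):
    for b in blobs(im,lo,hi,60):print(nm,b,plane('wrist',b[1],.152 if nm=='red' else .155,p))
E
```

```text
t: 2.15
tool_pos: [0.4593, -0.0125, 0.2807]
eef_rot: [180.0, 0.1, -16.3]
ft_force: [-0.5, -0.1, -0.5]
opening: 0.085
2.15 [ 0.45930866 -0.01247929  0.28066833] [ 1.79982958e+02  6.86371480e-02 -1.62746066e+01] [-37.55111121   3.83307834  37.21292811 112.42086425  -2.56851956
  64.61784113 -15.57009274] [-0.54059715 -0.11837622 -0.53998803]
blue ([414, 0, 74, 36, 1964], [446.1, 14.4]) [0.61541898 0.08707462 0.155     ]
blue ([400, 142, 63, 51, 2446], [431.3, 166.4]) [ 0.58646032 -0.02281207  0.155     ]
blue ([265, 160, 19, 19, 284], [273.9, 168.9]) [0.46061659 0.01136165 0.155     ]
blue ([289, 237, 18, 16, 224], [297.5, 244.9]) [ 0.46124698 -0.05981434  0.155     ]
red ([275, 179, 17, 24, 166], [283.6, 190.7]) [ 0.4629563  -0.00949015  0.152     ]
```

View pics/w1.png

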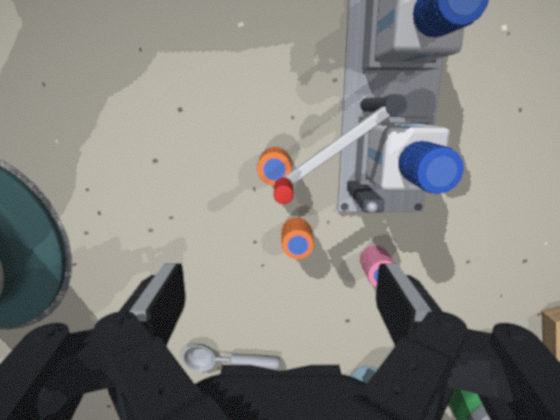

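The wrist view shows the red knob at (284,190), the bar running to the hinge at (385,105), the service cap at (431,166), and the detent post at (370,198). I'll check the post height, then descend around the knob.

```bash
python3 - <<'E'
from h import *
X,r=tri(ray('scene',(273.6,233)),ray('side',(320.8,215.5)));print('post',X,r)
p=(np.array([.4593,-.0125,.2807]),[180,.07,-16.27])
X,r=tri(ray('scene',(273.6,232)),ray('wrist',(373,207),p));print('post',X,r)
X,r=tri(ray('scene',(307.4,222.4)),ray('wrist',(387,111),p));print('hinge',X,r)
X,r=tri(ray('scene',(271.3,195.5)),ray('wrist',(285,196),p));print('knobtop',X,r)
serv=np.array([.590,-.028]);a=np.radians(-16.4);x=np.array([np.cos(a),np.sin(a)]);y=np.array([-np.sin(a),np.cos(a)])
h=serv-.029*x+.052*y
for q in(54,45,35,25,15,8,0):
    k=h+.125*(-np.sin(np.radians(q))*x-np.cos(np.radians(q))*y);print(q,k.round(4))
E
```

```text
post [ 0.54023941 -0.06426442  0.10091134] [np.float64(0.0008915413114424607), np.float64(0.0008915413114425852)]
post [ 0.5412968  -0.06309801  0.10709735] [np.float64(0.0008926101509031436), np.float64(0.000892610150903401)]
hinge [0.57385424 0.02929663 0.11248847] [np.float64(0.0035876153720722495), np.float64(0.003587615372072162)]
knobtop [ 0.46279025 -0.01271849  0.15956318] [np.float64(0.0006828847369716687), np.float64(0.0006828847369716434)]
54 [ 0.4591 -0.0119]
45 [ 0.4671 -0.0298]
35 [ 0.4792 -0.0479]
25 [ 0.4942 -0.0637]
15 [ 0.5117 -0.0766]
8 [ 0.5252 -0.0838]
0 [ 0.5416 -0.0898]
```

```bash
python3 -m jog '[[[0,0,0],[0.1,0,-2],-1],[[0,0,0],[0.1,0,-4],0],[[0,0,0],[0.1,0,-6],0.2],[[0,0,0],[0.1,0,-6.1],0.2],[[0,0,0],[0.1,0,-6.1],0.2],[[0,0,0],[0.1,0,-6.1],0.2]]'; python3 - <<'E'
from h import *
for n in("side","scene"):
    im=snapshot(n);x0,y0=(240,150) if n=='side' else (230,160)
    cv2.imwrite(f'pics/{n}2.png',cv2.resize(im[y0:y0+110,x0:x0+140],None,fx=5,fy=5)[:,:,::-1])
E
```

```text
t: 2.8
tool_pos: [0.4632, -0.0124, 0.1305]
eef_rot: [-179.9, -0.1, -16.3]
ft_force: [-0.0, -0.3, 0.2]
opening: 0.034
```

View pics/side2.png

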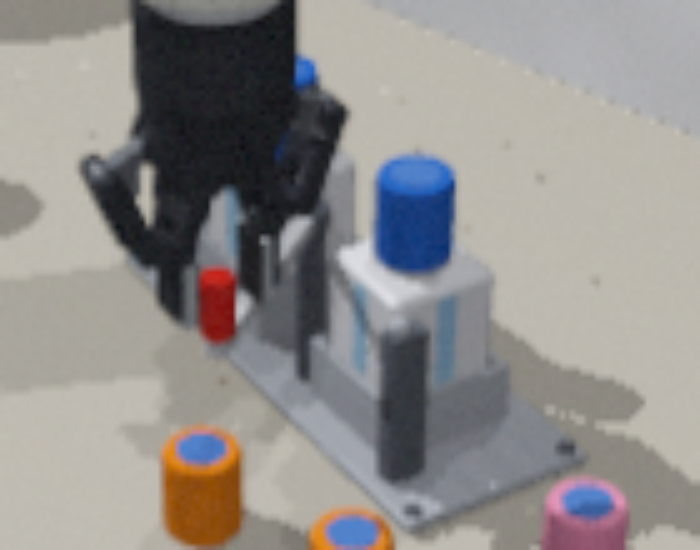

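View pics/scene2.png

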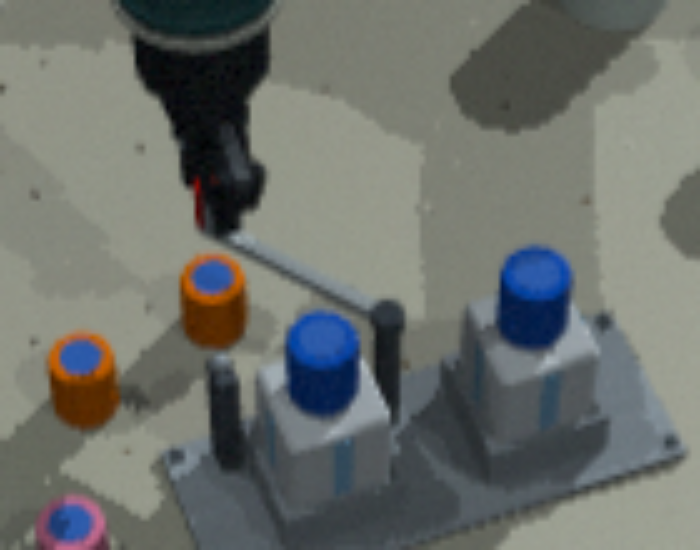

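The knob sits between the fingers, slightly toward their −y edge. I'll lower a little and sweep the bar along its arc to about 15°.

```bash
python3 -m jog '[[[0,0,0],[0,-0.15,-0.25],0.2],[[0,0,0],[0.25,-0.5,-0.25],0.2],[[0,0,0],[0.5,-0.9,-0.25],0.2],[[0,0,0],[0.75,-1.25,-0.25],0.2],[[0,0,0],[1.0,-1.6,-0.25],0.2],[[0,0,0],[1.25,-1.95,-0.25],0.2],[[0,0,0],[1.55,-2.25,-0.25],0.2],[[0,0,0],[1.9,-2.55,-0.25],0.2],[[0,0,0],[2.25,-2.8,-0.25],0.2],[[0,0,0],[2.25,-2.8,-0.25],0.2]]'; python3 - <<'E'
from h import *
for n in("side","scene"):
    im=snapshot(n);x0,y0=(250,150) if n=='side' else (230,170)
    cv2.imwrite(f'pics/{n}3.png',cv2.resize(im[y0:y0+110,x0:x0+140],None,fx=5,fy=5)[:,:,::-1])
E
```

```text
t: 3.9
tool_pos: [0.5206, -0.0832, 0.1242]
eef_rot: [-179.9, -0.2, -16.3]
ft_force: [-0.5, -0.1, 0.0]
opening: 0.0342
```

View pics/side3.png

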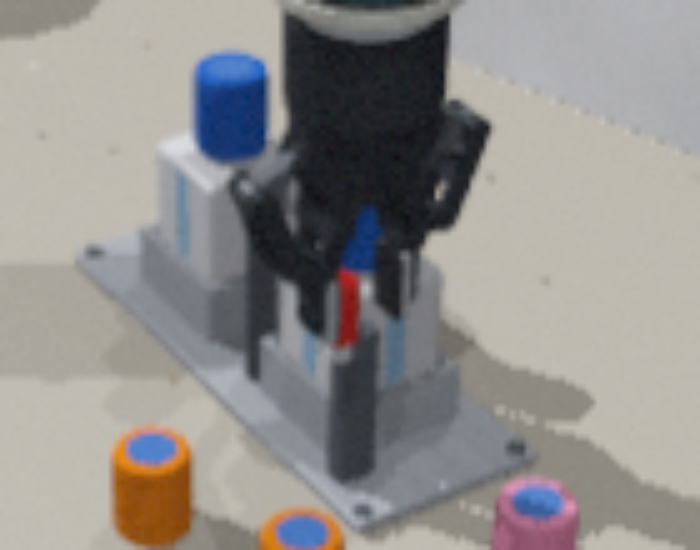

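View pics/scene3.png

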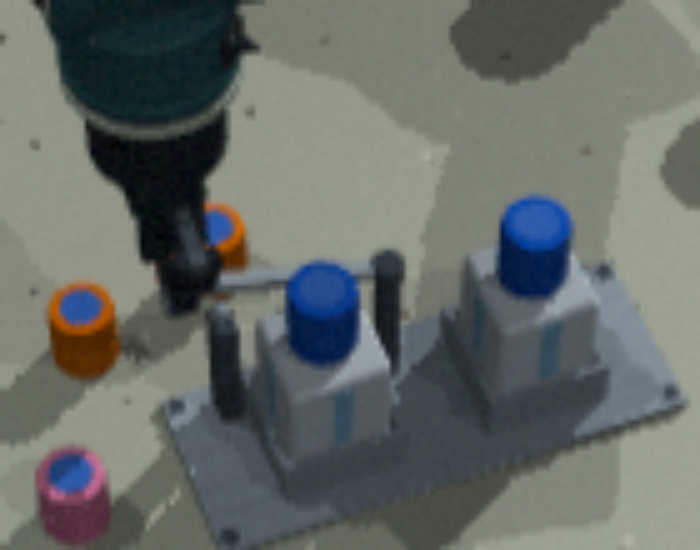

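The trailing finger is pushing the knob and the bar is at about 15°. Next I'll push it slowly through the detent.

```bash
python3 -m jog '[[[0,0,0],[0.3,-0.15,0],0.2],[[0,0,0],[0.6,-0.3,0],0.2],[[0,0,0],[0.8,-0.38,0],0.2],[[0,0,0],[1.0,-0.44,0],0.2],[[0,0,0],[1.1,-0.48,0],0.2],[[0,0,0],[1.1,-0.48,0],0.2]]';python3 -m jog '[[[0,0,0],[0.1,-0.03,0],0.2],[[0,0,0],[0.1,-0.03,0],0.2]]';python3 -m jog '[[[0,0,0],[0.1,-0.03,0],0.2],[[0,0,0],[0.1,-0.03,0],0.2]]'
```

```text
t: 4.6
tool_pos: [0.5474, -0.0943, 0.124]
eef_rot: [-179.9, -0.1, -16.3]
ft_force: [-0.4, -0.1, 0.0]
opening: 0.0341
t: 4.8
tool_pos: [0.5503, -0.0949, 0.1241]
eef_rot: [-179.9, -0.2, -16.3]
ft_force: [-0.8, 0.1, 0.4]
opening: 0.034
t: 5.0
tool_pos: [0.5513, -0.0953, 0.1237]
eef_rot: [-179.9, 0.1, -16.3]
ft_force: [-11.7, 2.6, 6.7]
opening: 0.0342
```

```bash
python3 -m jog '[[[0,0,0],[0.08,-0.02,0],0.2],[[0,0,0],[0.08,-0.02,0],0.2]]'; python3 - <<'E'
from h import *
for n in("side","scene"):
    im=snapshot(n);x0,y0=(250,150) if n=='side' else (230,170)
    cv2.imwrite(f'pics/{n}4.png',cv2.resize(im[y0:y0+110,x0:x0+140],None,fx=5,fy=5)[:,:,::-1])
E
```

```text
t: 5.2
tool_pos: [0.5514, -0.0953, 0.1234]
eef_rot: [-179.9, 0.3, -16.2]
ft_force: [-16.1, 5.0, 14.3]
opening: 0.0341
```

View pics/side4.png

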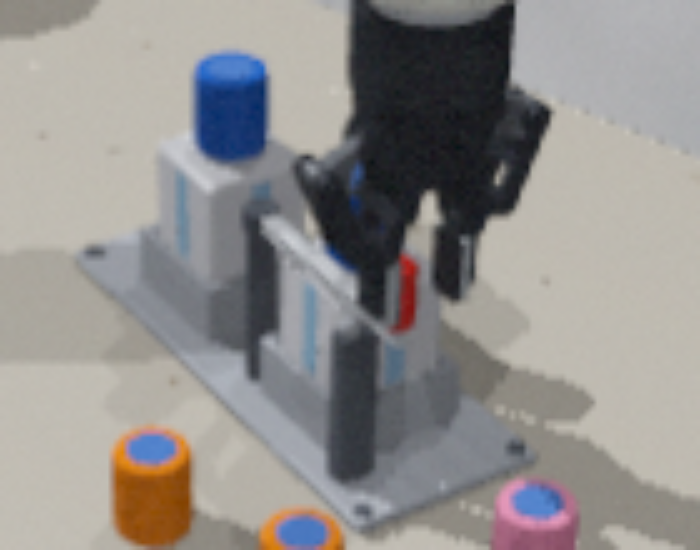

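View pics/scene4.png

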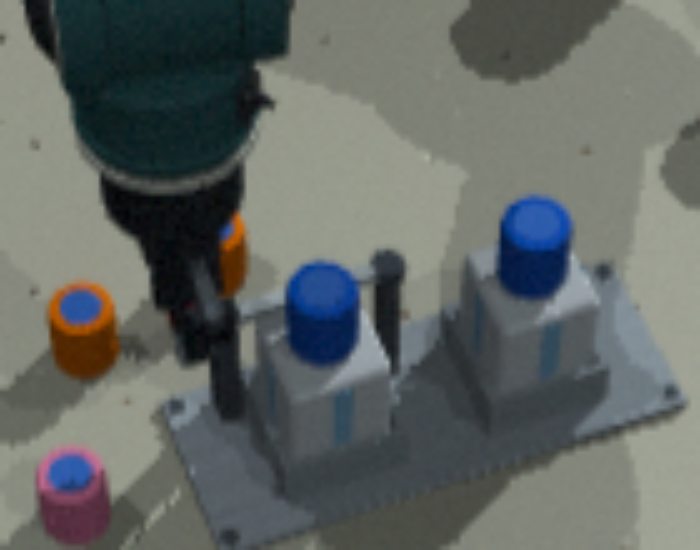

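The bar lies parallel to the rack, and 16 N (well above the detent's 6 N) no longer moves it, so it's at the end stop. I'll back off, go up and check it.

```bash
python3 -m jog '[[[0,0,0],[-0.25,0.08,0],0.2],[[0,0,0],[-0.25,0.08,0],0.2],[[0,0,0],[-0.25,0.08,1.8],0.2],[[0,0,0],[-0.25,0.08,3.6],0.2],[[0,0,0],[-0.25,0.08,5],-1],[[0,0,0],[-2,-0.4,5],-1],[[0,0,0],[-2,-0.4,5],-1],[[0,0,0],[-2,-0.4,5],-1],[[0,0,0],[-2,-0.4,5],-1]]'; python3 - <<'E'
from h import *
s=sense();im=snapshot('wrist');cv2.imwrite('pics/w5.png',im[:,:,::-1])
print(s['tool_pos'],s['eef_rot'],s['qpos'].round(1))
p=(s['tool_pos'],s['eef_rot'])
for nm,lo,hi in(('blue',(104,130,50),(130,255,255)),('red',(0,180,60),(4,255,255))):
    for b in blobs(im,lo,hi,60):print(nm,b,plane('wrist',b[1],.134 ,p))
for n in("side","scene"):
    im=snapshot(n);cv2.imwrite(f'pics/{n}5f.png',im[:,:,::-1]);x0,y0=(250,150) if n=='side' else (230,170)
    cv2.imwrite(f'pics/{n}5.png',cv2.resize(im[y0:y0+110,x0:x0+140],None,fx=5,fy=5)[:,:,::-1])
E
```

```text
t: 6.2
tool_pos: [0.502, -0.105, 0.2485]
eef_rot: [-179.9, 0.3, -16.2]
ft_force: [-0.6, 0.1, 0.4]
opening: 0.0855
[ 0.50195738 -0.10502345  0.24847157] [-179.8555654     0.29537771  -16.2206959 ] [-25.1  13.7  39.2 108.   -9.9  62.    1.8]
blue ([340, 37, 69, 62, 3259], [374.6, 68.9]) [ 0.59538827 -0.02803033  0.134     ]
blue ([196, 88, 23, 24, 428], [206.6, 99.5]) [ 0.47029164 -0.01416871  0.134     ]
blue ([228, 182, 21, 20, 325], [238.4, 191.7]) [ 0.47088364 -0.08862594  0.134     ]
blue ([330, 219, 20, 19, 299], [339.5, 228.2]) [ 0.54209367 -0.14195322  0.134     ]
red ([316, 158, 24, 25, 249], [327.7, 170.7]) [ 0.54422399 -0.0919147   0.134     ]
```

View pics/w5.png

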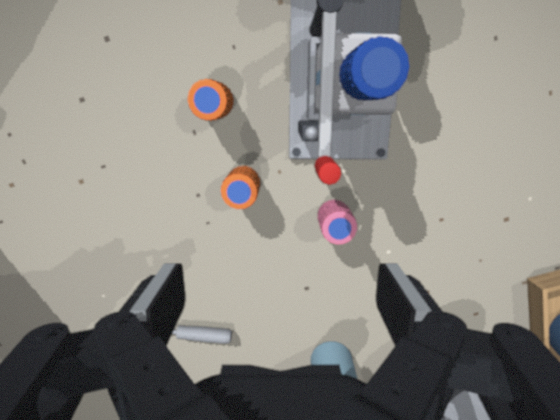

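View pics/side5.png

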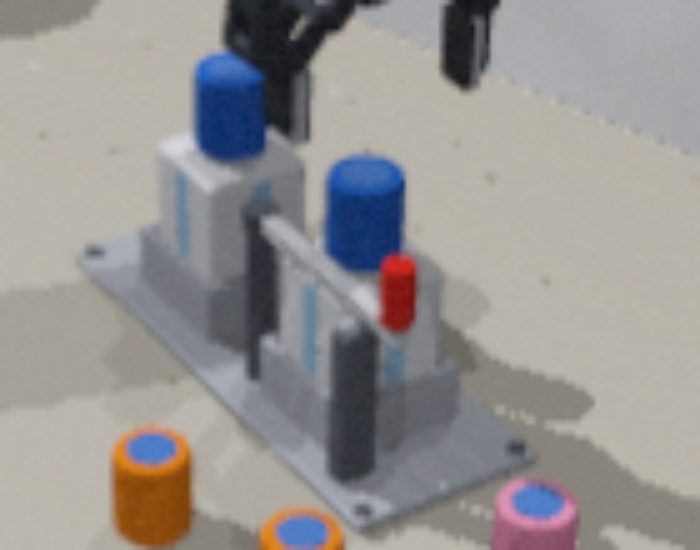

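View pics/scene5.png

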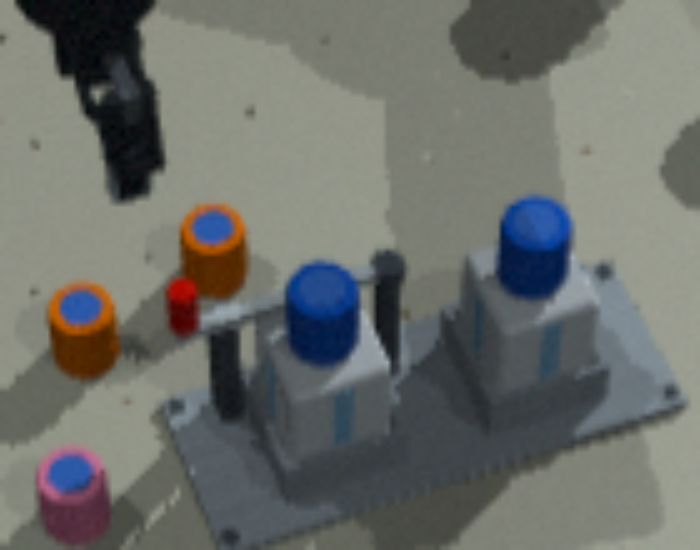

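The bar is parallel to the rack edges and the knob is at (328,170) in the wrist view, with the post behind it. Next a numeric check of the bar angle and a refined cap centre.

```bash
python3 - <<'E'
from h import *
S={n:cv2.imread(f'pics/{n}5f.png')[:,:,::-1].copy() for n in('scene','side')}
for n in S:
    for b in blobs(S[n],(0,170,50),(6,255,255),20):print(n,b)
def red(n):
    B=[b for b in blobs(S[n],(0,170,50),(6,255,255),20)];b=[b for b in B if 30<b[0][4]<120][0][0];return (b[0]+(b[2]-1)/2,b[1]+(b[3]-1)/2)
K,r=tri(ray('scene',red('scene')),ray('side',red('side')));print('knob',K,r)
a=np.radians(-16.2);x=np.array([np.cos(a),np.sin(a)]);y=np.array([-np.sin(a),np.cos(a)])
for H in([.5766,.0302],[.5739,.0293]):
    v=K[:2]-H;print('q',np.degrees(np.arctan2(-v@x,-v@y)),np.linalg.norm(v))
p=(np.array([ 0.50195738,-0.10502345 , 0.24847157]),[-179.8555654,0.29537771,-16.2206959])
w=cv2.imread('pics/w5.png')
cv2.imwrite('pics/w5c.png',cv2.resize(w[20:180,270:430],None,fx=3.7,fy=3.7))
print('captop',plane('wrist',(381,67),.155,p))
# bar direction
b1=plane('wrist',(329,20),.116,p);b2=plane('wrist',(325.5,150),.116,p);print('bar',b1,b2,np.degrees(np.arctan2(b1[1]-b2[1],b1[0]-b2[0]))-90)
E
```

```text
scene ([263, 226, 7, 11, 50], [266.0, 230.4])
side ([327, 202, 6, 14, 73], [329.5, 208.2])
knob [ 0.5410329  -0.08991285  0.13345797] [np.float64(0.0008686539443358641), np.float64(0.0008686539443358267)]
q 0.29475801263353935 0.12526817553489147
q -0.7864184654796721 0.12366062571520753
captop [ 0.59395126 -0.02841112  0.155     ]
bar [0.57450687 0.0157612  0.116     ] [ 0.54808289 -0.0785499   0.116     ] -15.65175060782498
```

View pics/w5c.png

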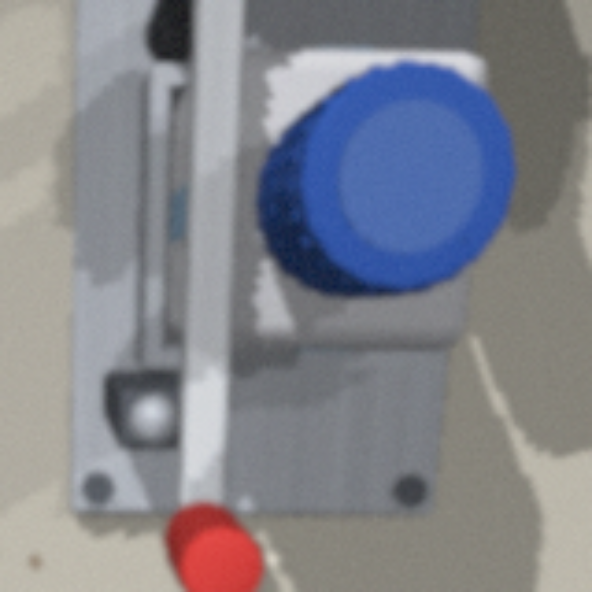

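The bar is shut (q ≈ 0 ± 1°). Next I move over the cap and take a close look to centre on it.

```bash
python3 -m jog '[[[0,0,0],[1.8,1.5,0],-1],[[0,0,0],[3.6,3.08,0],-1],[[0,0,0],[3.6,3.08,0],-1],[[0,0,0],[3.6,3.08,-0.4],-1],[[0,0,0],[3.6,3.08,-0.4],-1],[[0,0,0],[3.6,3.08,-0.4],-1]]'; python3 - <<'E'
from h import *
s=sense();im=snapshot('wrist');cv2.imwrite('pics/w6.png',im[:,:,::-1])
print(s['tool_pos'],s['eef_rot'],s['qpos'].round(1))
E
```

```text
t: 6.95
tool_pos: [0.5912, -0.0291, 0.2379]
eef_rot: [-179.9, 0.4, -16.3]
ft_force: [0.8, 0.2, -0.5]
opening: 0.0853
[ 0.59124609 -0.02914385  0.23791559] [-179.93257452    0.37697071  -16.30398988] [-27.4  23.4  35.8  97.6 -15.1  64.2  -3.5]
```

View pics/w6.png

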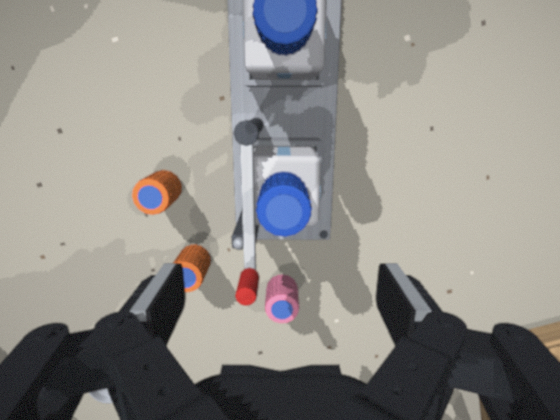

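```bash
python3 - <<'E'
from h import *
im=cv2.imread('pics/w6.png')[:,:,::-1].copy()
p=(np.array([0.59124609,-0.02914385,0.23791559]),[-179.93257452,0.37697071,-16.30398988])
h=cv2.cvtColor(im,cv2.COLOR_RGB2HSV);m=cv2.inRange(h,(104,100,120),(130,255,255));m[:150]=0;m[245:]=0;m[:,:250]=0;m[:,320:]=0
c=max(cv2.findContours(m,0,2)[0],key=cv2.contourArea)
(e,ax,an)=cv2.fitEllipse(c);print('bright',e,ax,cv2.boundingRect(c),plane('wrist',e,.155,p))
print(np.percentile(h[190:235,260:308,1],[5,25,50,75,95]))
m2=((h[...,1]<175)&(m>0)).astype(np.uint8)
if m2.any():
    c=max(cv2.findContours(m2,0,2)[0],key=cv2.contourArea)
    e,ax,an=cv2.fitEllipse(c);print('inner',e,ax,plane('wrist',e,.155,p))
E
```

```text
bright (283.0220642089844, 204.96319580078125) (52.765403747558594, 64.17498779296875) (256, 172, 55, 65) [ 0.59416241 -0.02421754  0.155     ]
[ 51.8 144.  150.  178.  182. ]
inner (283.3768615722656, 211.29981994628906) (36.179412841796875, 37.868919372558594) [ 0.59308013 -0.0288811   0.155     ]
```

```bash
python3 -m jog '[[[0,-0.08,0],[0.05,0.02,-1.5],-1],[[0,-0.08,0],[0.05,0.02,-3],-1],[[0,-0.08,0],[0.05,0.02,-4],-1],[[0,-0.08,0],[0.05,0.02,-4.44],-1],[[0,-0.08,0],[0.05,0.02,-4.44],-1],[[0,-0.08,0],[0.05,0.02,-4.44],-1]]'; python3 -m jog '[[[0,0,0],[0,0,0],0],[[0,0,0],[0,0,0],0],[[0,0,0],[0,0,0],0],[[0,0,0],[0,0,0],0.05],[[0,0,0],[0,0,0],0.1],[[0,0,0],[0,0,0],0.15],[[0,0,0],[0,0,0],0.2],[[0,0,0],[0,0,0],0.2],[[0,0,0],[0,0,0],0.2]]'
python3 - <<'E'
from h import *
print(sense()['qpos'].round(1), sense()['moment'])
for n in("side","scene"):
    im=snapshot(n);cv2.imwrite(f'pics/{n}7f.png',im[:,:,::-1]);x0,y0=(250,140) if n=='side' else (230,170)
    cv2.imwrite(f'pics/{n}7.png',cv2.resize(im[y0:y0+110,x0:x0+140],None,fx=5,fy=5)[:,:,::-1])
E
```

```text
t: 7.6
tool_pos: [0.5933, -0.029, 0.1287]
eef_rot: [-179.8, -0.1, -16.3]
ft_force: [-0.1, 0.0, -0.5]
opening: 0.0854
t: 8.5
tool_pos: [0.5934, -0.0289, 0.1293]
eef_rot: [-179.7, -0.1, -16.3]
ft_force: [-2.6, 0.0, 9.1]
opening: 0.0385
[-24.5  30.6  32.4 103.1 -20.5  52.    0.7] [ 0.20958018  0.74359322 -0.00172648]
```

View pics/side7.png

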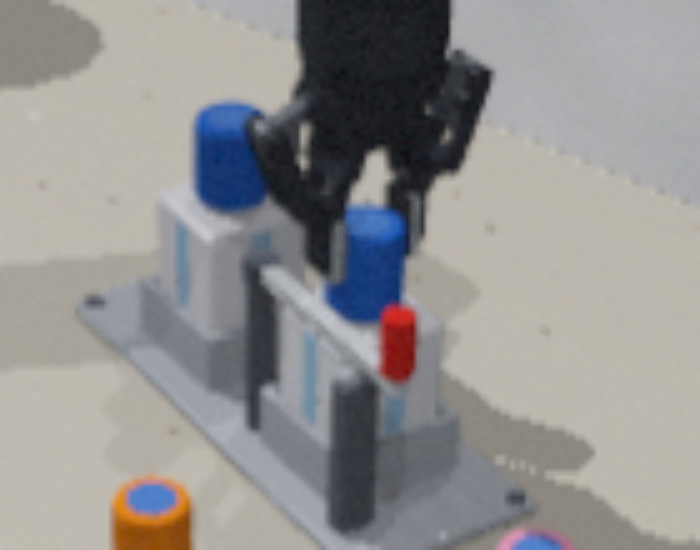

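View pics/scene7.png

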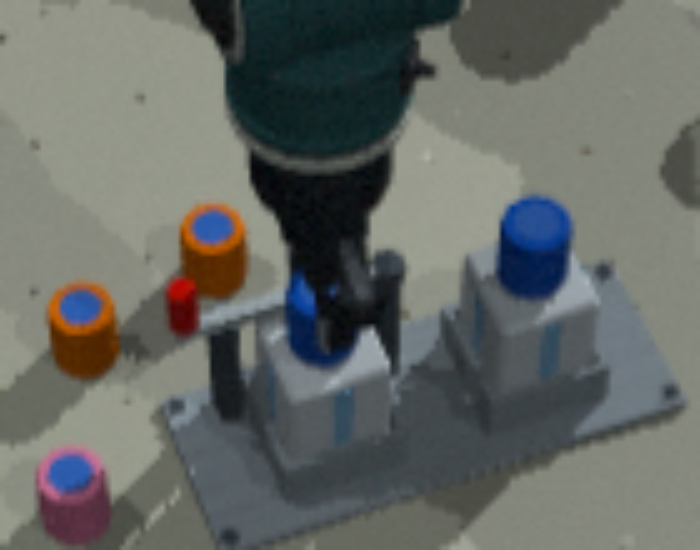

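The fingers straddle the cap's upper half and contact it at 38.5 mm opening; bar and bottle are undisturbed. I'll grip firmly, then try counter-clockwise first.

```bash
python3 -m jog '[[[0,0,0],[0,0,0],1],[[0,0,0],[0,0,0],1],[[0,0,0],[0,0,0],1],[[0,0,0],[0,0,0],1]]'; python3 -c "
from bench import *;s=sense();print(s['moment'])"
python3 -m jog '[[[0,0,0.5],[0,0,0],1],[[0,0,1],[0,0,0],1],[[0,0,1.5],[0,0,0],1],[[0,0,1.5],[0,0,0],1]]'; python3 -c "
from bench import *;s=sense();print(s['moment'],s['eef_rot'])"
python3 -m jog '[[[0,0,0.5],[0,0,0],1],[[0,0,1],[0,0,0],1],[[0,0,1.6],[0,0,0],1],[[0,0,1.6],[0,0,0],1]]'; python3 -c "
from bench import *;s=sense();print(s['moment'],s['eef_rot'])"
```

```text
t: 9.0
tool_pos: [0.5935, -0.0289, 0.1294]
eef_rot: [-179.7, -0.1, -16.3]
ft_force: [-1.1, 0.3, 3.9]
opening: 0.0384
[0.07716191 0.17209922 0.02054266]
t: 9.4
tool_pos: [0.5935, -0.0289, 0.1294]
eef_rot: [-179.7, -0.2, -8.8]
ft_force: [0.9, 0.6, 0.9]
opening: 0.0382
[-0.00665243  0.03139582 -0.01110991] [-1.79729461e+02 -1.54320893e-01 -8.78617140e+00]
t: 9.8
tool_pos: [0.5936, -0.029, 0.1294]
eef_rot: [-179.7, -0.2, -0.8]
ft_force: [0.4, 1.4, 1.9]
opening: 0.0383
[ 0.10189229 -0.03220559  0.01847055] [-1.79723721e+02 -1.60758600e-01 -8.03004865e-01]
```

```bash
python3 -m jog '[[[0,0,0.6],[0,0,0],1],[[0,0,1.2],[0,0,0],1],[[0,0,1.8],[0,0,0],1],[[0,0,2.4],[0,0,0],1],[[0,0,3],[0,0,0],1],[[0,0,3],[0,0,0],1]]'; python3 -c "
from bench import *;s=sense();print(s['moment'],s['eef_rot'],s['qpos'].round(1))"
```

```text
t: 10.4
tool_pos: [0.5936, -0.029, 0.1294]
eef_rot: [-179.7, -0.2, 14.1]
ft_force: [0.3, 0.2, 2.5]
opening: 0.0385
[ 0.01776058 -0.04621349 -0.03388532] [-1.79718628e+02 -1.62148774e-01  1.41225711e+01] [-19.1  29.2  25.1 102.8 -15.7  51.4  27.2]
```

After 30° there's still no moment, so counter-clockwise is the free direction. I'll continue to about 88°.

```bash
python3 -m jog '[[[0,0,1],[0,0,0],1],[[0,0,2],[0,0,0],1],[[0,0,3],[0,0,0],1],[[0,0,4],[0,0,0],1],[[0,0,5],[0,0,0],1],[[0,0,6],[0,0,0],1],[[0,0,6],[0,0,0],1]]'; python3 -c "
from bench import *;s=sense();print(s['moment'],s['eef_rot'],s['qpos'].round(1))"
python3 -m jog '[[[0,0,1],[0,0,0],1],[[0,0,2],[0,0,0],1],[[0,0,3],[0,0,0],1],[[0,0,4],[0,0,0],1],[[0,0,5],[0,0,0],1],[[0,0,5.6],[0,0,0],1],[[0,0,5.6],[0,0,0],1]]'; python3 -c "
from bench import *;s=sense();print(s['moment'],s['eef_rot'],s['qpos'].round(1))"
```

```text
t: 11.1
tool_pos: [0.5936, -0.0291, 0.1294]
eef_rot: [-179.7, -0.2, 44.0]
ft_force: [0.2, -0.1, 1.3]
opening: 0.0385
[ 0.04807805 -0.02371466  0.03088094] [-1.79711086e+02 -1.67556816e-01  4.40426900e+01] [-13.8  28.3  18.  102.5 -11.3  51.1  53.4]
t: 11.8
tool_pos: [0.5936, -0.0292, 0.1294]
eef_rot: [-179.7, -0.2, 71.8]
ft_force: [-0.3, 0.0, 2.3]
opening: 0.0384
[0.01635606 0.0093264  0.01123015] [-1.79705973e+02 -1.71943150e-01  7.18388616e+01] [ -9.   27.8  11.7 102.2  -7.3  51.   77.8]
```

Turned 88° with no resistance. I'll lift a little, gently, and check the force.

```bash
python3 -m jog '[[[0,0,0],[0,0,0.08],1],[[0,0,0],[0,0,0.16],1],[[0,0,0],[0,0,0.16],1]]'; python3 -m jog '[[[0,0,0],[0,0,0.05],1],[[0,0,0],[0,0,0.1],1],[[0,0,0],[0,0,0.1],1]]'
```

```text
t: 12.1
tool_pos: [0.5937, -0.0292, 0.1336]
eef_rot: [-179.7, -0.2, 71.7]
ft_force: [-0.1, 0.2, -0.1]
opening: 0.0381
t: 12.4
tool_pos: [0.5937, -0.0291, 0.1363]
eef_rot: [-179.7, -0.2, 71.7]
ft_force: [-0.6, -0.0, -0.6]
opening: 0.0382
```

7 mm up with only the cap's weight felt, so it's free. I'll lift straight to +100 mm.

```bash
python3 -m jog '[[[0,0,0],[0,0,0.3],1],[[0,0,0],[0,0,0.8],1],[[0,0,0],[0,0,1.4],1],[[0,0,0],[0,0,2],1],[[0,0,0],[0,0,2.6],1],[[0,0,0],[0,0,3.2],1],[[0,0,0],[0,0,3.6],1],[[0,0,0],[0,0,3.72],1],[[0,0,0],[0,0,3.72],1],[[0,0,0],[0,0,3.72],1],[[0,0,0],[0,0,3.72],1]]'; python3 - <<'E'
from h import *
s=sense();print(s['moment'],s['joint_vel'].round(2))
for n in("side","scene"):
    im=snapshot(n);cv2.imwrite(f'pics/{n}8f.png',im[:,:,::-1]);x0,y0=(250,140) if n=='side' else (230,170)
    cv2.imwrite(f'pics/{n}8.png',cv2.resize(im[y0:y0+110,x0:x0+140],None,fx=5,fy=5)[:,:,::-1])
    for b in blobs(im,(0,170,50),(6,255,255),20):print(n,'red',b)
cv2.imwrite('pics/w8.png',snapshot('wrist')[:,:,::-1])
E
```

```text
t: 13.5
tool_pos: [0.5935, -0.0291, 0.2286]
eef_rot: [-179.7, -0.2, 71.7]
ft_force: [-0.1, 0.5, -0.6]
opening: 0.0383
[-0.0361585  -0.05709031  0.00629397] [ 0.03 -0.04 -0.   -0.15  0.12  0.08  0.01]
side red ([327, 202, 6, 14, 74], [329.4, 207.9])
scene red ([263, 226, 7, 11, 50], [265.9, 230.4])
```

View pics/side8.png

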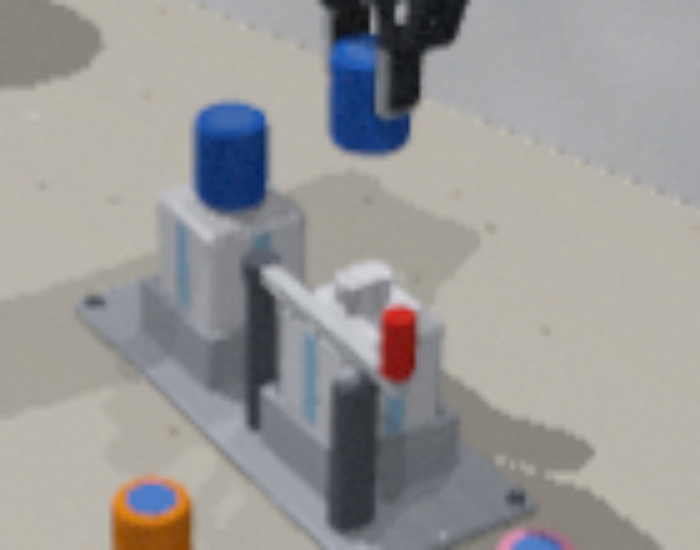

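View pics/scene8.png

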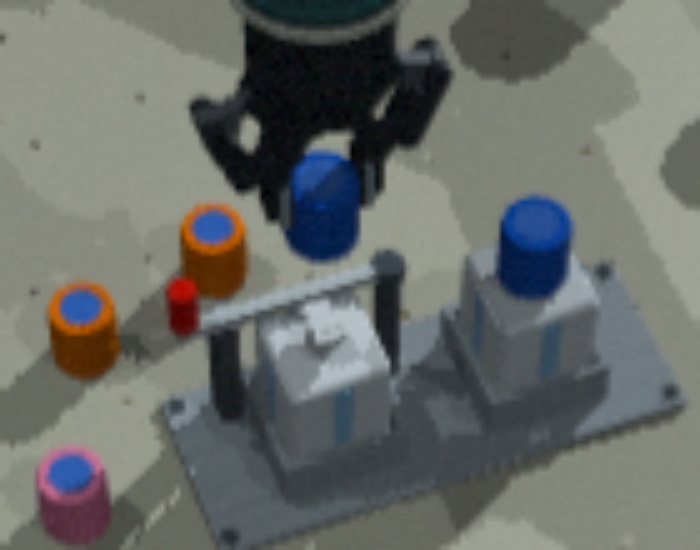

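View pics/w8.png

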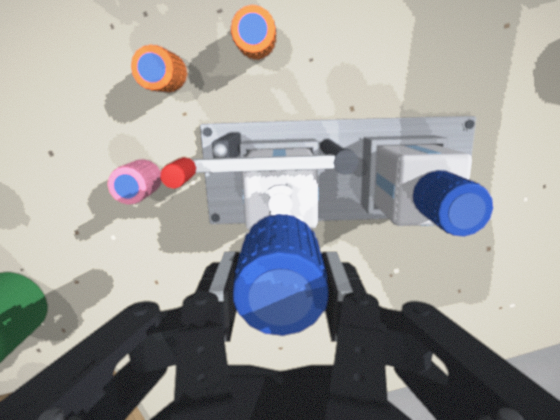

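The cap is off and held upright about 10 cm up. The bottle is seated with its neck bare, the bar is unmoved (knob at the same pixels as before), and the neighbouring bottle and decoys are in place. Handing in.

```bash
python3 -c "
from bench import *;print(sign_off())"
```

```text
the job is handed in; nothing more can be done
None
```

The keeper bar is shut, and the blue cap is off the service-bay bottle. The gripper is holding the cap still, about 10 cm above the bottle. I handed the job in at about 13.7 s of the 67 s limit.

- **Bar:** I pushed the knob through the detent to its end stop, where 16 N no longer moved it. Triangulation put it within about 1° of shut, and the knob showed at the same pixels before unscrewing and after the lift.
- **Cap:** I tried counter-clockwise first. It turned freely through 88° with almost no moment, so I never needed to try clockwise. On the first 7 mm of lift I felt little more than the cap's own weight, and I then raised it straight up to about 99 mm.
- **Last checks:** The final pictures show the bottle seated under the bar with its neck bare. The other bottle and the look-alikes are where they were, and the tool is within 0.3° of vertical. I did not measure the positions of the mug, beaker, caddy, pump or spoon again, but the arm met nothing except the knob and the cap.

The only disagreement was in the cap position: the camera estimates differed by up to 4 mm. The gripper closed on the cap without trouble.

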